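# Refit the washed roller in the herb mill

### The job

The herb mill's upper roller has been washed and lies in the wooden rack: put it back in the mill. Lift it out and lower both ends of its shaft together into the open slots of the two cheeks, then press it evenly and gently home until both ends stand fully down on their bearing seats against the pinch of the spring shoes. How deep that is depends on the mill's gap setting, so feel for the bottom: a push of about 15 N is enough, neither seat may ever take more than 15 N, and the cheeks must not be rammed. Let go of it there and leave everything else on the counter where it stands.

Things in the scene. Friction and masses are not known exactly. Their poses are not given: they have to be found in the camera images.
- roller_center (a point): Upper roller, loose, 0.3 to 0.4 kg: white fluted plastic cylinder, 44 mm across, 126 mm long, on a steel shaft 12 mm across, 230 mm long, that stands out 52 mm at each end (20 mm washers, 3 mm thick, beside the white part). Point: its centre, on the axis; y runs along the shaft; both ends alike. In the rack the axis is level, 45 mm up. Grasp it across the white part's middle from above.
- shaft_end_a (a point): Point on the roller's axis 108 mm from its centre along its +y, 7 mm short of the shaft's tip.
- shaft_end_b (a point): The same point at the other end, 108 mm from the centre along -y.
- mill: Electric herb roller mill, bolted down. Origin on the counter midway between its two steel cheeks; y along the rollers, x to the feed table (away from the robot), z up. Cheeks at y = 69 to 83 and -69 to -83 mm, 70 mm wide, 168 mm high. Below the roller's place: fixed lower roller (top 94 mm up), feed table at +x (to 95 mm), chute at -x (to 55 mm). Motor housing at y = -85 to -163 mm, 94 mm high.
- slot_left (a point): Middle of the mouth of the slot in the cheek at the mill's +y (y = 76 mm, 168 mm up). Each slot is vertical, open at the top, at x = 0, 15 mm wide for the 12 mm shaft, its top 8 mm bevelled 45 degrees to 31 mm. Its floor is a flat brass seat. The gap setting raises both seats alike and is not measured: with the roller home its axis is level, somewhere from 118 to 132 mm above the counter.
- slot_right (a point): The same in the cheek at -y (y = -76 mm). In each slot two spring shoes pinch the shaft: it meets their taper with its axis about 149 mm up and is fully between them from 138 mm down. Pushing the roller in takes up to about 15 N at the taper, 4 to 11 N below it, then it stops hard on the seats. Let go half-way, it stays there. Home, the shaft stands out 32 mm beyond each cheek.
- rack: Low wooden rack that holds the roller, 120 x 225 mm, origin under its centre on the counter, y along the roller. Two end boards (y = 92 to 104 mm and -92 to -104 mm, up to 54 mm high) with V notches carry the shaft; the base between them is 8 mm thick. Leave it.
- brush: Wooden cleaning brush, 170 mm, lying behind the rack (its +x side). Bystander: leave it.
- jar: Amber glass jar with metal lid, 56 mm wide and 75 mm high, beside the mill at its +y. Origin under its centre. Bystander: leave it.
- mortar: Brass mortar with lid and pestle, 112 mm wide, 194 mm high, at the right of the counter. Bystander: leave it.
- scale_pan: Brass scale pan, 110 mm wide, at the back. Bystander: leave it.
- weight: Brass weight, 32 mm wide, 50 mm high, at the back. Bystander: leave it.
- spatula: Spatula with a dark wooden handle, 200 mm, at the left near the robot. Bystander: leave it.
- cup: White china cup, 72 mm wide, 85 mm high, at the right near the robot. Bystander: leave it.
There are look-alikes about, which are no part of the job. Of the things that look like the part that bears roller_center, the larger one is meant.

How it is judged (in metres and radians):
On the way, in this order (a step that is already met when the one before it is completed fails the run):
1. the roller is lifted clear of the rack (height (world z) of roller_center above 0.1 m and contact force between roller and rack below 0.1 N), for 0.1 s.
2. both ends of the shaft are in the slots (x of shaft_end_a in the frame of mill between -0.004 and 0.004 m and x of shaft_end_b in the frame of mill between -0.004 and 0.004 m and y of roller_center in the frame of mill between -0.008 and 0.008 m and z of each of shaft_end_a, shaft_end_b in the frame of mill below 0.154 m), for 0.1 s.
At the end, for the whole second after the job is handed in: The roller rests released in the mill, both shaft ends within 4 mm of their slots' middle, centred within 8 mm endways, parallel to the mill's axis within 0.02 rad and both ends down on their seats (the shaft within 1.5 mm of the seat at each end) (x of shaft_end_a in the frame of mill between -0.004 and 0.004 m and x of shaft_end_b in the frame of mill between -0.004 and 0.004 m and y of roller_center in the frame of mill between -0.008 and 0.008 m and z of each of shaft_end_a, shaft_end_b in the frame of mill below 0.1335 m and angle between the y axis of roller_center and the y axis of mill, either way round below 0.02 rad and z of each of shaft_end_a, shaft_end_b in the frame of seats below 0.0015 m and linear speed of roller below 0.02 m/s); the robot touches nothing.
It fails at once if an end of the shaft presses on its seat with more than 15 N (contact force between roller and seats_c0 above 15 N or contact force between roller and seats_c1 above 15 N).
It fails at once if the roller is rammed against the mill (over 60 N, the pinch of the shoes, about 20 N, included) (contact force between roller and mill above 60 N).
It fails at once if a bystander is shifted by more than 20 mm (distance of any of brush, jar, mortar, scale_pan, weight, spatula, cup from where it was at the start of the episode above 0.02 m).
It also fails if it takes over 67 s, if anything falls off the work surface, if the arm or the gripper's body presses on something with over 40 N, if the wrist force passes 120 N, or if a joint passes its speed limit or range.

### The arm

A 7-joint arm with a two-finger parallel gripper is mounted at the origin on the work surface. World frame = base frame: x ahead of the robot, y to its left, z up, the work surface at z = 0. Lengths are in mm, angles in rad, forces in N, time in s.
With the tool pointing down it reaches from about 350 to 900 mm from the base axis. Payload 7.2 kg.
Tool frame: the origin (TCP) lies on the centre line of the jaws, within the pads' length; the fingertips stand 17 mm ahead of it and the grasp point (between the pads) lies 2 mm behind it; z points along the fingers, x is the direction in which the jaws open and shut, and the axes are right-handed (so a half turn about z gives the same grasp; the last joint's range is limited). The gripper opens to 85 mm and grips with 20 to 120 N. Pads are 22 mm wide; open, the fingers measure 114 mm over their backs; the gripper's body (76 mm by 85 mm) begins 54 mm behind the grasp point. The pads swing forward as they close: fully open they stand 13 mm farther back than shut.
Start: joints at [-1.174, 0.411, -0.013, 1.596, 0.006, 1.134, -0.082], TCP at [280.162, 558.693, 248.297] pointing down, gripper open.
Joint ranges: [-2.95, 2.95], [-0.29, 1.99], [-1.47, 1.44], [0.14, 2.54], [-1.03, 4.17], [0.13, 1.85], [-2.86, 2.86]. Speed limits (rad/s): [2.39, 2.39, 3.01, 3.01, 3.14, 3.14, 3.14].

### API

Orientations are given as [roll, pitch, yaw] about the fixed x, y, z axes, in that order (R = Rz(yaw) Ry(pitch) Rx(roll)).
In Python, from rig import monitor, capture, job gives the robot as it stands. The module is installed in compiled form; this text tells all that it offers.
- The arm moves only by the tool jog_arm, never from a script. Its argument "series" is a list that holds one entry, the list of rows, each a list of 7 numbers: the opening, from -1 (shut) to 1 (fully open), so that 0 is half open, then the shift along the tool's x, y, z in mm, then the turn, a rotation vector about the tool's x, y, z in rad. A call has 1 to 5 rows; each row is the pose to reach, as a shift and turn from the pose commanded when the call began, along the tool's axes at that moment; what a row does not reach only later rows make up. A row lasts 1/8 s, in which the tool goes at most 62.5 mm and 10.7 degrees, less where a joint would pass 70% of its speed; a pose out of reach is approached as far as the arm can. A call with a gripper value outside its range is refused whole. The fingers move at their own pace and stop on an object; "squeeze" is the grip in N (left out, the last holds). Time passes only in rows, so rows that repeat a pose let the fingers close. It gives the time, the measured TCP pose, the force and the opening at its end, in the units of the state.
- monitor.get_obs(): the state, without advancing time (a new reading comes with each control period).
- capture(name): name is "side" or "top"; returns a dict with "color" (400x640x3 uint8, red, green, blue), "intrinsics" (3x3 intrinsics, pixels), "k1" (the pictures are not rectified: a ray, as slopes to the right and down, at radius r is drawn at 1 + k1 r^2 times it, then the intrinsics apply), "xyz" and "orientation" of the camera in the world. Camera axes: x right, y up, looking along -z (the intrinsics and any distortion apply to the point x, -y, -z); pixel columns grow to the right and rows downward; lengths in mm; the calibration is good to about 2 mm. A picture is of the moment at which its call begins. There is no depth.
- job.hand_in(): hands the job in, once; it reports no verdict.
The state is a dict: "time_s": time; "q": joint angles; "dq": joint speeds; "effort": joint torques, N m; "tool_pos": TCP position; "tool_rot": TCP orientation; "contact_force": force on the tool from outside, world axes, zero at the start; "wrist_torque": the same for the moment, N m; "gripper_width": opening from 0.0 (shut) to 1.0 (fully open).
Only numpy, scipy, OpenCV 4.12 (cv2) and the standard library are available. Lean on these libraries where they do the work, as an engineer would, in place of code of your own. Each camera call takes 0.05 s, during which the arm holds its last target.

## Working session

There is one attempt and no reset: what is moved stays moved. The work goes in short steps, Python scripts to look and compute and a tool call to move; the robot and the scene stay as the last step left them, time stands still between calls to the robot, and variables do not carry over. Pictures are saved under pics/ and viewed, and the job is handed in when it is done.

Besides the shell and the picture viewer there is one more tool, called after "Emit:" by a JSON object that holds its "name" and its "arguments", one argument or row to a line. jog_arm: Moves the arm, as the interface text tells. Its arguments: {"type":"object","properties":{"series":{"type":"array"},"squeeze":{"type":"number"}},"required":["series"]}

```bash
mkdir -p pics; python3 - <<'E'
from rig import monitor, capture, job
import cv2,pickle
o=monitor.get_obs(); print(o)
for n in("side","top"):
    c=capture(n); pickle.dump(c,open(n+"0.pkl","wb"))
    cv2.imwrite(f"pics/{n}0.png",c["color"][:,:,::-1]); print({k:v for k,v in c.items() if k!="color"})
E
```

```text
{'time_s': 0.0, 'q': array([-1.17419407,  0.41186912, -0.01270201,  1.59707102,  0.00560229,
        1.13432815, -0.08222886]), 'dq': array([ 2.31457256e-06,  6.86555356e-04,  7.35195989e-04, -1.23445121e-03,
       -3.83722058e-05, -6.31851156e-04,  4.95121027e-04]), 'effort': array([ 1.56842652e-03, -6.00613904e+01,  6.82758763e-01, -2.99415636e+01,
        1.38053665e-02,  1.03085954e-02, -7.19199352e-05]), 'tool_pos': array([279.97682363, 558.23372356, 247.46125749]), 'tool_rot': array([3.14146952e+00, 1.63539743e-03, 1.10598168e+00]), 'contact_force': array([ 0.35554321, -1.37109595,  0.35093635]), 'wrist_torque': array([ 0.03403794, -0.00755138, -0.02106737]), 'gripper_width': 1.0020180622884423}
{'intrinsics': array([[438.46413677,   0.        , 322.79750904],
       [  0.        , 438.46413677, 208.68237754],
       [  0.        ,   0.        ,   1.        ]]), 'k1': -0.12287204627562791, 'xyz': array([-202.18193331,  844.2003418 ,  896.19346829]), 'orientation': array([ 0.98207503, -0.01850808, -2.39509944])}
{'intrinsics': array([[419.75030051,   0.        , 327.35571554],
       [  0.        , 419.75030051, 201.33469956],
       [  0.        ,   0.        ,   1.        ]]), 'k1': -0.019992798235420883, 'xyz': array([ 264.57218022,   -7.60311604, 1446.20401158]), 'orientation': array([ 2.10132804e-01,  1.19512118e-03, -1.63951990e+00])}
```

View pics/side0.png

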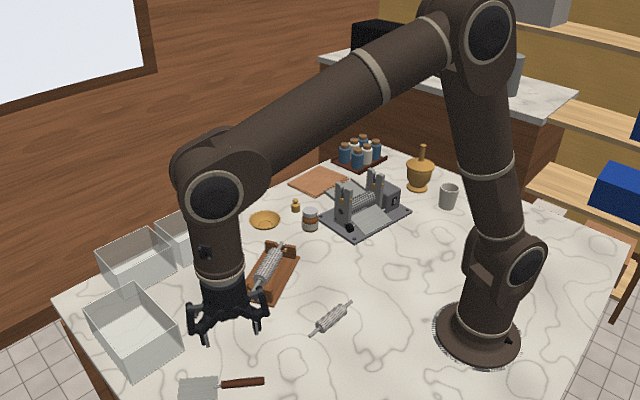

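View pics/top0.png

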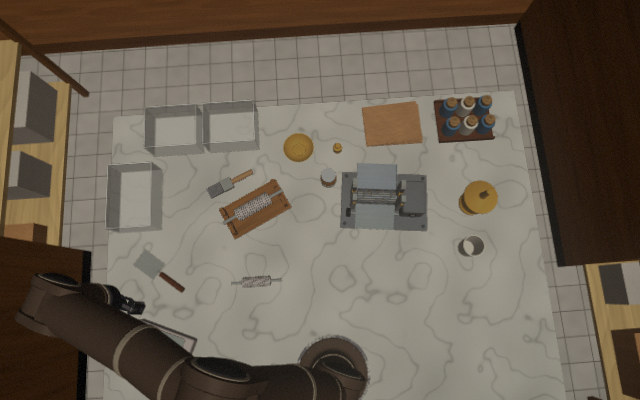

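Candidates for the roller, in the top view: the roller in the wooden rack at (253,207), larger, and a loose smaller roller on the counter at (257,282). The mill's fixed lower roller is at (378,197). The one in the rack fits the description, so I'll check it in a close crop.

```bash
cat > h.py <<'E'
import numpy as np,cv2,pickle
from scipy.spatial.transform import Rotation as R
def load(n): return pickle.load(open(n,"rb"))
def ray(c,u,v):
    K=c["intrinsics"];k=c["k1"]
    p=cv2.undistortPoints(np.array([[[u,v]]],float),K,np.array([k,0,0,0.]))[0,0]
    d=R.from_euler("xyz",c["orientation"]).as_matrix()@np.array([p[0],-p[1],-1]); return np.array(c["xyz"]),d/np.linalg.norm(d)
def atz(c,u,v,z):
    o,d=ray(c,u,v); return o+d*(z-o[2])/d[2]
def proj(c,P):
    M=R.from_euler("xyz",c["orientation"]).as_matrix()
    q=(np.atleast_2d(P)-c["xyz"])@M
    s=np.stack([q[:,0]/-q[:,2],-q[:,1]/-q[:,2]],1)
    r2=(s**2).sum(1,keepdims=True); s=s*(1+c["k1"]*r2)
    return s*c["intrinsics"][0,0]+c["intrinsics"][:2,2]
def crop(c,x0,y0,x1,y1,f,name):
    im=c["color"][y0:y1,x0:x1,::-1]; im=cv2.resize(im,None,fx=f,fy=f,interpolation=cv2.INTER_CUBIC); cv2.imwrite(name,im)
E
python3 - <<'E'
from h import *
t=load("top0.pkl");s=load("side0.pkl")
crop(t,205,160,305,250,8,"pics/t_rack.png")
crop(t,330,155,440,240,7,"pics/t_mill.png")
crop(s,310,150,420,250,6,"pics/s_mill.png")
crop(s,235,230,315,310,7,"pics/s_rack.png")
E
```

```text
(no output)
```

View pics/t_rack.png

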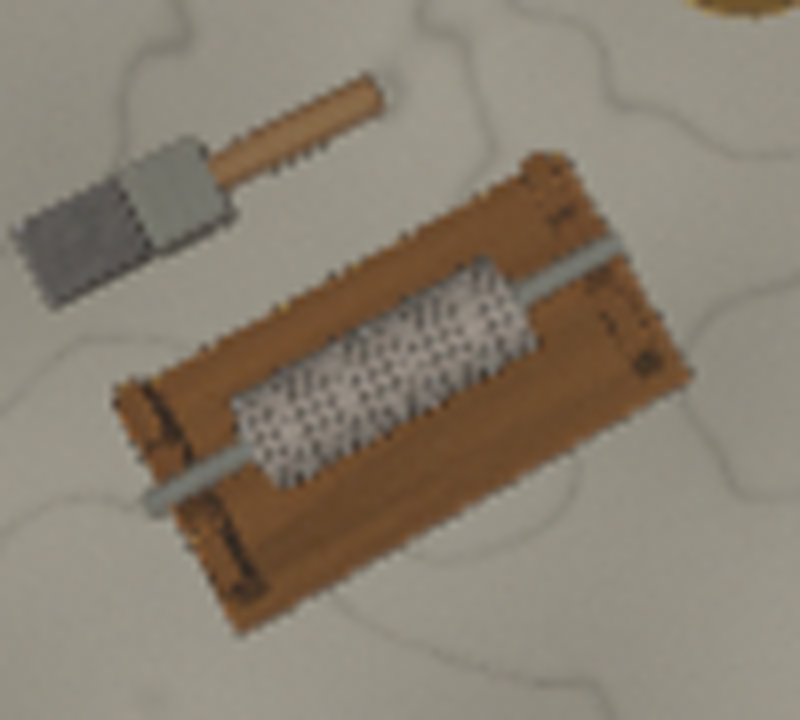

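View pics/t_mill.png

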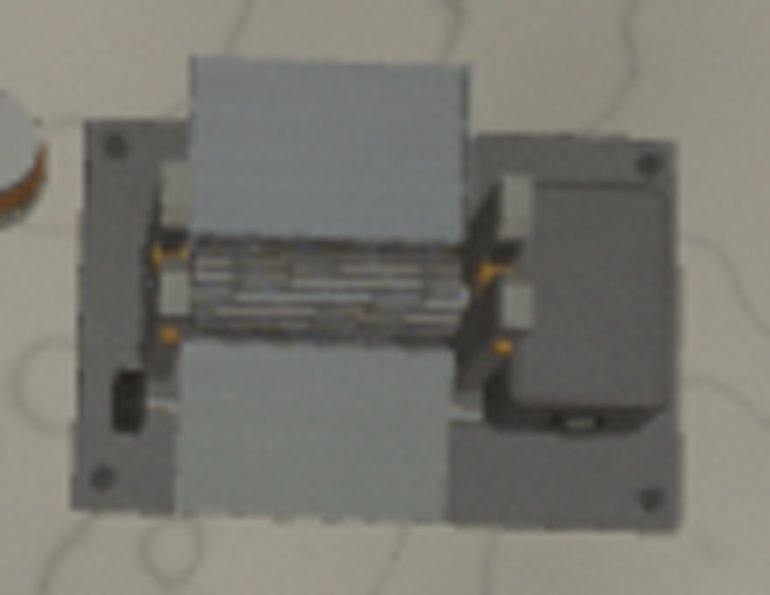

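View pics/s_mill.png

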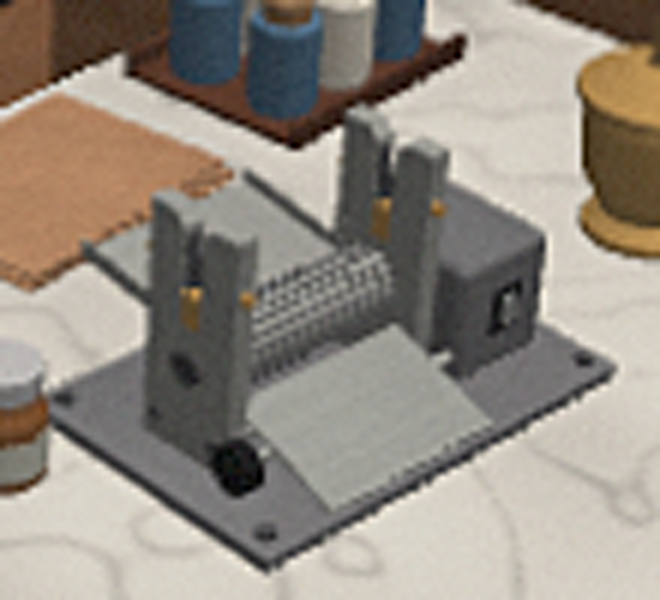

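View pics/s_rack.png

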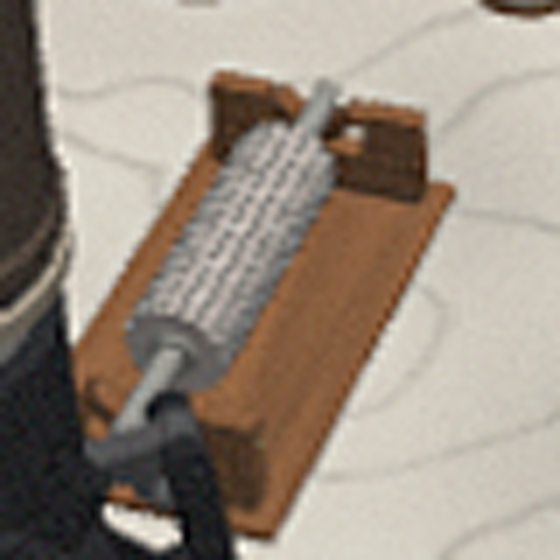

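The crops confirm it. The rack's roller is large, with shaft tips at about (223,223) and (282,190) in the top view. The mill's slots are near (354.5,188.5) and (403.5,190). Next I compute positions and check them with an overlay.

```bash
cat > fit.py <<'E'
from h import *
from scipy.optimize import least_squares
t=load("top0.pkl");s=load("side0.pkl")
def cp(x0,y0,f,x,y): return (x0+(x+.5)/f-.5, y0+(y+.5)/f-.5)
tips=[cp(205,160,8,150,502),cp(205,160,8,619,243)]
P=[atz(t,*q,45) for q in tips]; print("tips",P, np.linalg.norm(P[0]-P[1]))
w=[cp(205,160,8,(240+298)/2,(403+485)/2),cp(205,160,8,(483+535)/2,(262+345)/2)]
W=[atz(t,*q,45) for q in w]; print("white",W,np.linalg.norm(W[0]-W[1]))
S=[atz(t,*cp(330,155,7,175,239),168),atz(t,*cp(330,155,7,516,251),168)]
print("slots",S,np.linalg.norm(S[0]-S[1]))
# mill points: top-view and side-view correspondences
T=lambda x,y:cp(330,155,7,x,y); Q=lambda x,y:cp(310,150,6,x,y)
E
python3 fit.py
```

```text
tips [array([514.70552104, 329.62494414,  45.        ]), array([613.51299036, 126.4137007 ,  45.        ])] 225.95956598074727
white [array([536.16680748, 278.70009702,  45.        ]), array([590.17273145, 174.61011861,  45.        ])] 117.2662075301495
slots [array([ 571.11640794, -112.66276522,  168.        ]), array([ 555.10598675, -264.47642461,  168.        ])] 152.6555625055009
```

```bash
cat > ov.py <<'E'
from h import *
def T(p,yaw,P):
    c,s=np.cos(yaw),np.sin(yaw); P=np.array(P,float); return np.stack([p[0]+c*P[:,0]-s*P[:,1],p[1]+s*P[:,0]+c*P[:,1],P[:,2]],1)
def mill_lines():
    L=[]
    for sg in(1,-1):
        prof=[(-35,0),(-35,168),(-15.5,168),(-7.5,160),(-7.5,125),(7.5,125),(7.5,160),(15.5,168),(35,168),(35,0)]
        for y in(69,83): L.append([(x,sg*y,z) for x,z in prof])
        for x in(-35,-15.5,15.5,35): L.append([(x,sg*69,168),(x,sg*83,168)])
    return L
def rack_lines():
    L=[[(-60,-112.5,8),(60,-112.5,8),(60,112.5,8),(-60,112.5,8),(-60,-112.5,8)]]
    L.append([(0,-115,45),(0,115,45)])
    for y in (-63,63):
        a=np.linspace(0,2*np.pi,24); L.append([(22*np.cos(b),y,45+22*np.sin(b)) for b in a])
    return L
def draw(c,box,f,name,items):
    x0,y0,x1,y1=box
    im=cv2.resize(np.ascontiguousarray(c["color"][y0:y1,x0:x1,::-1]),None,fx=f,fy=f,interpolation=cv2.INTER_CUBIC)
    for p,yaw,Ls,col in items:
        for l in Ls:
            q=proj(c,T(p,yaw,l)); q=((q-[x0,y0]+.5)*f-.5).round().astype(int)
            cv2.polylines(im,[q.reshape(-1,1,2)],False,col,1,cv2.LINE_AA)
    cv2.imwrite(name,im)
E
cat > o1.py <<'E'
from ov import *
t=load("top0.pkl");s=load("side0.pkl")
M=(563.1,-188.6),-0.105; K=(563.7,227.5),np.arctan2(98.8,-203.2)-np.pi/2
K=(K[0],np.arctan2(-(613.5-514.7)*-1,203.2)); print(K)
it=[(*M,mill_lines(),(0,0,255)),(*K,rack_lines(),(0,255,0))]
a=(335,160,435,235);draw(t,a,7,"pics/o_t_mill.png",it)
draw(s,(310,150,420,250),6,"pics/o_s_mill.png",it)
draw(t,(205,160,305,250),7,"pics/o_t_rack.png",it)
draw(s,(235,230,315,310),7,"pics/o_s_rack.png",it)
i=[cv2.imread(f"pics/o_{k}.png") for k in("t_mill","s_mill","t_rack","s_rack")]
i=[cv2.copyMakeBorder(x,0,max(0,600-x.shape[0]),0,max(0,700-x.shape[1]),0)[:600,:700] for x in i]
E
python3 o1.py
```

```text
((563.7, 227.5), np.float64(0.45256334404094967))
```

View pics/o_t_mill.png

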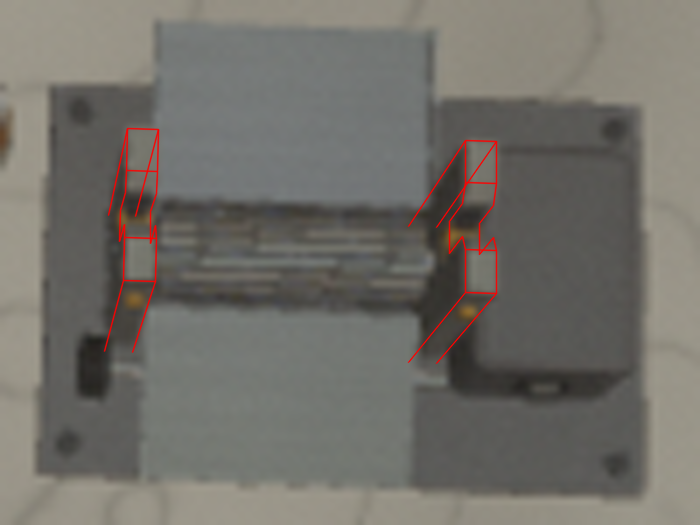

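View pics/o_s_mill.png

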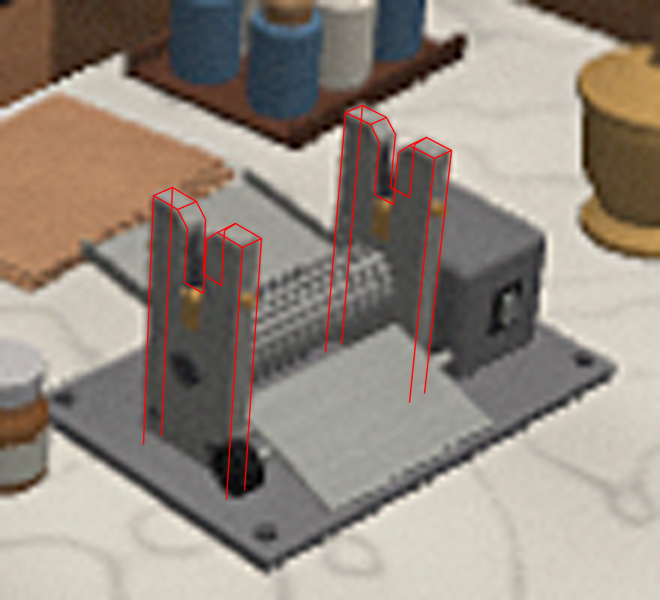

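View pics/o_t_rack.png

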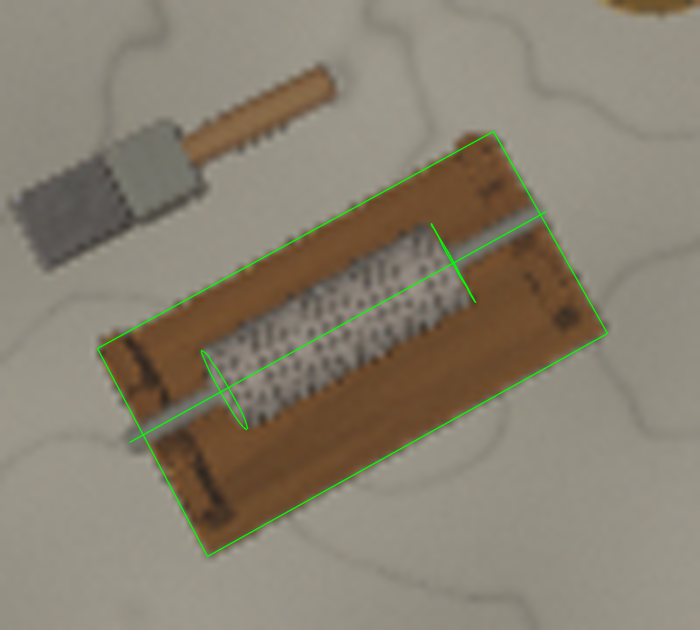

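View pics/o_s_rack.png

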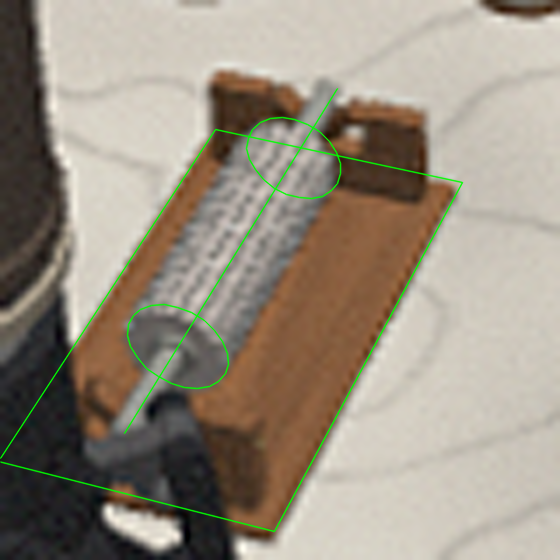

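Top and side overlays agree to about 2 mm. The roller centre is about (563.7, 227.5, 45) with yaw 0.4526, and the mill is about (563, -188.6) with yaw -0.105. The measured lengths of 226 against 230 mm and 152.7 against 152 mm fit too. Now the hover move.

```bash
cat > go.py <<'E'
import sys,numpy as np
from scipy.spatial.transform import Rotation as R
from rig import monitor
o=monitor.get_obs()
x,y,z,psi=map(float,sys.argv[1:5])
A=R.from_euler("xyz",o["tool_rot"]); B=R.from_euler("xyz",[np.pi,0,psi])
print("t",o["time_s"],"pos",o["tool_pos"].round(1),"rot",o["tool_rot"].round(4),"F",o["contact_force"].round(1),"w",round(o["gripper_width"],3))
d=A.inv().apply(np.array([x,y,z])-o["tool_pos"]); r=(A.inv()*B).as_rotvec()
print("shift",d.round(1),"turn",r.round(4),"norm",np.linalg.norm(d).round(1))
E
python3 go.py 563.7 227.5 200 0.4526
```

```text
t 0.1 pos [280.  558.3 247.6] rot [3.1415e+00 1.4000e-03 1.1060e+00] F [ 0.1 -0.4 -0.1] w 1.0
shift [-168.5  401.9   47.8] turn [6.000e-04 1.400e-03 6.534e-01] norm 438.4
```

Emit:
{"name": "jog_arm", "arguments": {
  "series": [
    [[1,-18,45,5,0,0,0.07],[1,-38,90,10,0,0,0.15],[1,-59,140,16,0,0,0.23],[1,-80,190,22,0,0,0.31],[1,-100,240,28,0,0,0.39]]
  ],
  "squeeze": 60
}}

```text
time_s: 0.72
tool_pos: [450.7, 360.2, 219.9]
tool_rot: [-3.142, 0.0, 0.713]
contact_force: [-0.5, 0.6, -0.9]
gripper_width: 0.996
```

```bash
python3 go.py 563.7 227.5 180 0.4526
```

```text
t 0.725 pos [450.7 360.2 219.9] rot [-3.1416e+00  3.0000e-04  7.1350e-01] F [-0.5  0.6 -0.9] w 0.996
shift [ -1.4 174.3  39.9] turn [0.     0.0003 0.2609] norm 178.8
```

Emit:
{"name": "jog_arm", "arguments": {
  "series": [
    [[1,0,50,10,0,0,0.08],[1,0,100,22,0,0,0.16],[1,-1,145,34,0,0,0.22],[1,-1.5,174,40,0,0,0.261],[1,-1.5,174,40,0,0,0.261]]
  ]
}}

```text
time_s: 1.35
tool_pos: [564.0, 226.3, 179.3]
tool_rot: [3.14, 0.002, 0.45]
contact_force: [-0.6, 0.4, -0.1]
gripper_width: 0.996
```

```bash
python3 go.py 563.7 227.5 45 0.4526; python3 - <<'E'
from rig import capture
from ov import *
import pickle
for n,b,f in(("side",(200,180,360,310),5),("top",(195,140,315,250),6)):
    c=capture(n); pickle.dump(c,open(n+"1.pkl","wb")); draw(c,b,f,f"pics/{n}1.png",[((563.7,227.5),.4526,rack_lines(),(0,255,0))])
E
```

```text
t 1.35 pos [564.  226.3 179.3] rot [3.140e+00 1.600e-03 4.502e-01] F [-0.6  0.4 -0.1] w 0.996
shift [  0.5  -1.4 134.3] turn [ 0.0016  0.0016 -0.0024] norm 134.3
```

View pics/side1.png

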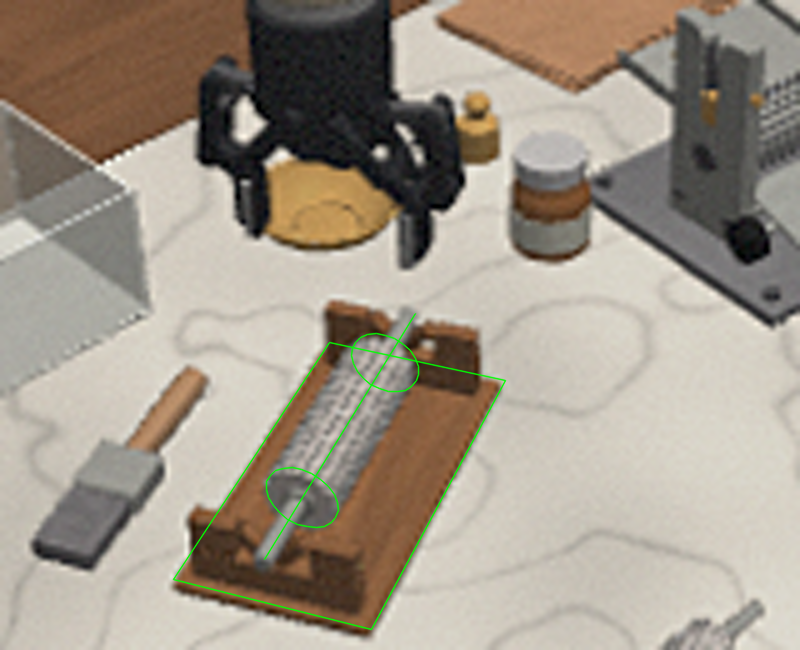

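View pics/top1.png

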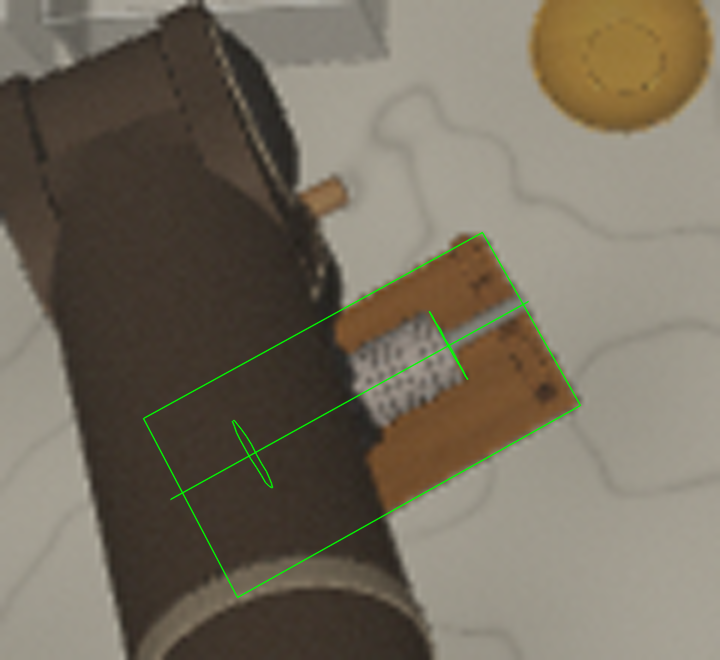

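Emit:
{"name": "jog_arm", "arguments": {
  "series": [
    [[1,0.5,-1.4,40,0,0,-0.002],[1,0.5,-1.4,80,0,0,-0.002],[1,0.5,-1.4,110,0,0,-0.002],[1,0.5,-1.4,128,0,0,-0.002],[1,0.5,-1.4,134,0,0,-0.002]]
  ]
}}

```text
time_s: 2.08
tool_pos: [562.1, 231.8, 45.6]
tool_rot: [-3.141, 0.001, 0.458]
contact_force: [0.1, 0.3, -0.9]
gripper_width: 1.002
```

Emit:
{"name": "jog_arm", "arguments": {
  "series": [
    [[0.4,0,0,0,0,0,0],[0.1,0,0,0,0,0,0],[-0.2,0,0,0,0,0,0],[-0.5,0,0,0,0,0,0],[-1,0,0,0,0,0,0]]
  ],
  "squeeze": 50
}}

```text
time_s: 2.7
tool_pos: [563.6, 231.3, 47.7]
tool_rot: [-3.141, -0.002, 0.457]
contact_force: [-1.5, -0.0, 6.8]
gripper_width: 0.499
```

Emit:
{"name": "jog_arm", "arguments": {
  "series": [
    [[-1,0,0,0,0,0,0],[-1,0,0,0,0,0,0],[-1,0,0,0,0,0,0]]
  ],
  "squeeze": 80
}}

```text
time_s: 3.08
tool_pos: [563.6, 231.3, 47.8]
tool_rot: [-3.141, -0.002, 0.457]
contact_force: [-1.4, -0.8, 8.2]
gripper_width: 0.486
```

```bash
python3 go.py 563.7 227.5 180 0.4526
```

```text
t 3.075 pos [563.6 231.3  47.8] rot [-3.1413e+00 -2.3000e-03  4.5700e-01] F [-1.4 -0.8  8.2] w 0.486
shift [  -1.3    3.4 -132.2] turn [-0.0003 -0.0023  0.0044] norm 132.2
```

Emit:
{"name": "jog_arm", "arguments": {
  "series": [
    [[-1,0,0,-8,0,0,0],[-1,0,0,-25,0,0,0],[-1,0,0,-60,0,0,0],[-1,0,0,-100,0,0,0],[-1,0,0,-140,0,0,0]]
  ]
}}

```text
time_s: 3.7
tool_pos: [562.5, 230.7, 188.4]
tool_rot: [3.142, -0.0, 0.457]
contact_force: [0.3, 0.4, -4.0]
gripper_width: 0.49
```

Emit:
{"name": "jog_arm", "arguments": {
  "series": [
    [[-1,0,0,-40,0,0,0],[-1,0,0,-60,0,0,0],[-1,0,0,-60,0,0,0],[-1,0,0,-60,0,0,0]]
  ]
}}

```text
time_s: 4.2
tool_pos: [562.1, 230.7, 245.5]
tool_rot: [-3.142, 0.001, 0.457]
contact_force: [-0.1, -0.5, -3.6]
gripper_width: 0.488
```

```bash
python3 go.py 563.1 -188.6 245 -0.105; python3 - <<'E'
from rig import capture
from ov import *
import pickle
for n,b,f in(("side",(180,130,340,260),5),("top",(195,140,315,250),6)):
    c=capture(n); pickle.dump(c,open(n+"2.pkl","wb")); draw(c,b,f,f"pics/{n}2.png",[])
E
```

```text
t 4.2 pos [562.1 230.7 245.5] rot [-3.1416e+00  1.4000e-03  4.5700e-01] F [-0.1 -0.5 -3.6] w 0.488
shift [-184.1  376.7    0.7] turn [4.00e-04 1.40e-03 5.62e-01] norm 419.3
```

View pics/side2.png

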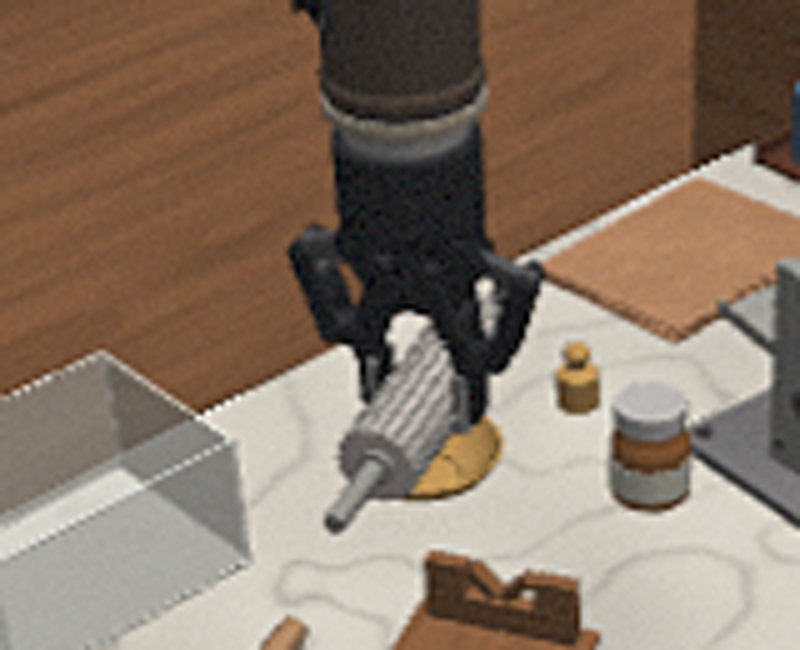

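The roller is held (3.6 N of weight) and clear of the rack. In the side view its near end is at about (248,230). Next I carry it over to the mill.

Emit:
{"name": "jog_arm", "arguments": {
  "series": [
    [[-1,-12,25,0,0,0,0.04],[-1,-33,68,0,0,0,0.1],[-1,-54,110,0,0,0,0.16],[-1,-75,153,0,0,0,0.23],[-1,-96,196,0,0,0,0.3]]
  ]
}}

```text
time_s: 4.92
tool_pos: [562.4, 10.0, 245.7]
tool_rot: [3.141, 0.001, 0.153]
contact_force: [0.8, 0.1, -3.2]
gripper_width: 0.493
```

```bash
python3 go.py 563.1 -185.6 245 -0.105
```

```text
t 4.925 pos [562.4  10.  245.7] rot [3.1412e+00 1.1000e-03 1.5300e-01] F [ 0.8  0.1 -3.2] w 0.493
shift [-29.1 193.4   0.8] turn [0.0005 0.0011 0.258 ] norm 195.6
```

Emit:
{"name": "jog_arm", "arguments": {
  "series": [
    [[-1,-6,42,0,0,0,0.06],[-1,-13,84,0,0,0,0.12],[-1,-20,130,0,0,0,0.18],[-1,-25,168,0,0,0,0.23],[-1,-28,188,0,0,0,0.258]]
  ]
}}

```text
time_s: 5.55
tool_pos: [563.6, -180.6, 245.8]
tool_rot: [3.141, 0.001, -0.106]
contact_force: [-0.0, 0.5, -2.8]
gripper_width: 0.487
```

Emit:
{"name": "jog_arm", "arguments": {
  "series": [
    [[-1,0,0,15,0,0,0],[-1,0,0,30,0,0,0],[-1,0,0,30,0,0,0],[-1,0,0,30,0,0,0]]
  ]
}}

```text
time_s: 6.05
tool_pos: [565.1, -176.4, 216.2]
tool_rot: [-3.141, 0.0, -0.099]
contact_force: [-0.1, -0.6, -2.8]
gripper_width: 0.491
```

```bash
python3 go.py 563.1 -185.6 215 -0.105; python3 - <<'E'
from rig import capture
from ov import *
import pickle
for n,b,f in(("side",(300,100,430,230),5),("top",(325,140,445,240),6)):
    c=capture(n); pickle.dump(c,open(n+"3.pkl","wb")); draw(c,b,f,f"pics/{n}3.png",[])
E
```

```text
t 6.05 pos [ 565.1 -176.4  216.2] rot [-3.1414e+00  2.0000e-04 -9.9300e-02] F [-0.1 -0.6 -2.8] w 0.491
shift [-1.1  9.4  1.2] turn [-0.0002  0.0002  0.0057] norm 9.5
```

View pics/side3.png

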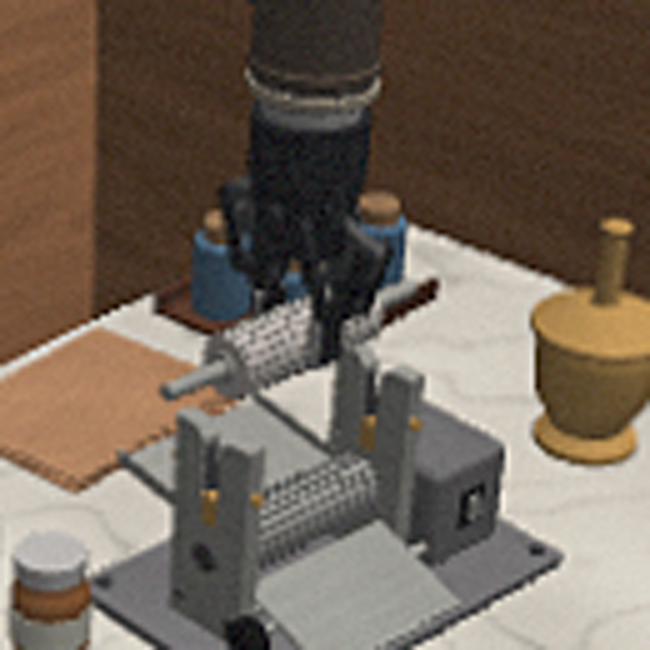

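View pics/top3.png

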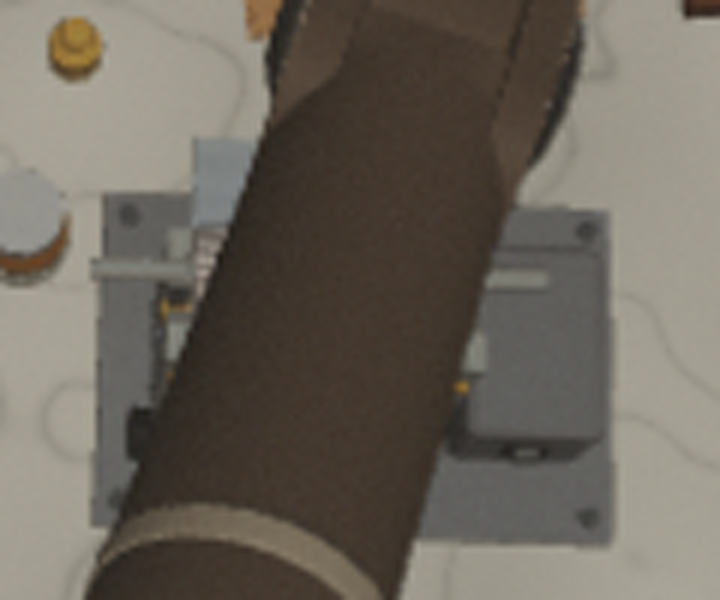

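```bash
python3 - <<'E'
from h import *
t=load("top3.pkl");s=load("side3.pkl")
cp=lambda x0,y0,f,x,y:(x0+(x+.5)/f-.5, y0+(y+.5)/f-.5)
a=cp(325,140,6,93,269);b=cp(325,140,6,548,280)
for z in(210,213.4,216):
    A=atz(t,*a,z);B=atz(t,*b,z);d=A-B;print(z,A.round(1),B.round(1),((A+B)/2).round(1),np.linalg.norm(d).round(1),"yaw",np.arctan2(-d[0],d[1]).round(4), proj(s,A).round(1))
print("side tip seen",cp(300,100,5,165,389))
o1,d1=ray(t,*a);o2,d2=ray(s,*cp(300,100,5,165,389))
l=np.linalg.lstsq(np.stack([d1,-d2],1),o2-o1,rcond=None)[0];print((o1+l[0]*d1).round(1),(o2+l[1]*d2).round(1))
E
python3 -c "
from ov import *
t=load('top3.pkl');s=load('side3.pkl')
crop(t,330,165,425,215,8,'pics/t3z.png')
L=[[(0,-115,0),(0,115,0)]]
draw(s,(300,140,400,230),7,'pics/s3m.png',[((563.1,-188.6),-.105,mill_lines(),(0,0,255))])"
```

```text
210 [577.5 -66.4 210. ] [ 555.9 -295.7  210. ] [ 566.7 -181.1  210. ] 230.3 yaw -0.0938 [[333.4 178.8]]
213.4 [576.6 -66.2 213.4] [ 555.1 -294.9  213.4] [ 565.9 -180.6  213.4] 229.7 yaw -0.0938 [[333.6 178. ]]
216 [575.9 -66.1 216. ] [ 554.5 -294.3  216. ] [ 565.2 -180.2  216. ] 229.2 yaw -0.0938 [[333.8 177.4]]
side tip seen (332.6, 177.4)
[576.3 -66.2 214.7] [579.1 -64.2 215.3]
```

View pics/t3z.png

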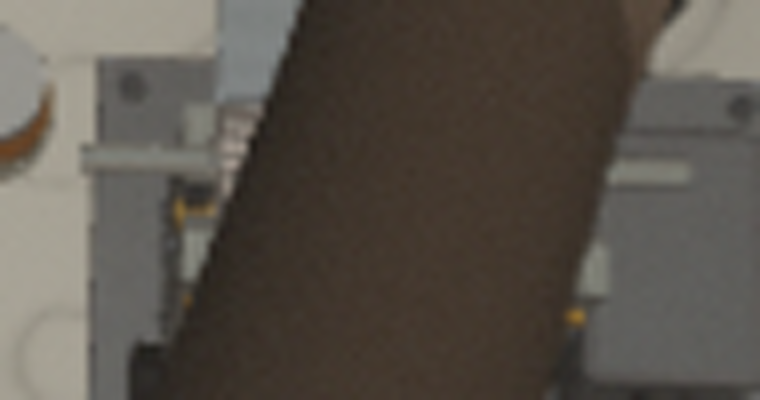

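View pics/s3m.png

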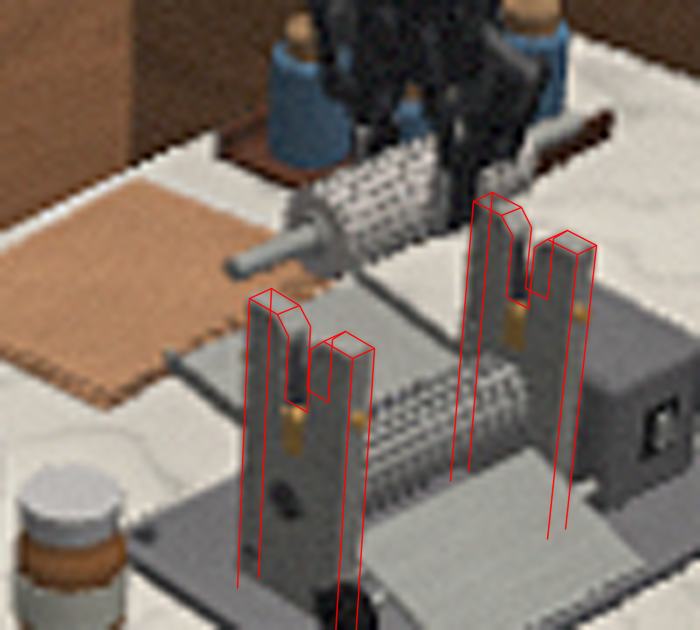

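```bash
python3 - <<'E'
from ov import *
t=load("top0.pkl")
f=4
xs=np.arange(-45,45,1/f);ys=np.arange(-95,95,1/f)
X,Y=np.meshgrid(xs,ys,indexing='ij')
P=T((563.1,-188.6),-.105,np.stack([X.ravel(),Y.ravel(),0*X.ravel()+168],1))
q=proj(t,P).astype(np.float32).reshape(X.shape+(2,))
im=cv2.remap(t["color"],q[...,0],q[...,1],cv2.INTER_CUBIC)[::-1,::-1,::-1]
im=np.ascontiguousarray(im)
# rows: x from +45 (top) to -45; cols: y from +95 (left) to -95
for x in(-35,-15.5,-7.5,0,7.5,15.5,35): cv2.line(im,(0,int((45-x)*f)),(12,int((45-x)*f)),(0,0,255),1)
for y in(-83,-69,69,83): cv2.line(im,(int((95-y)*f),0),(int((95-y)*f),12),(0,0,255),1)
cv2.imwrite("pics/rect.png",im)
g=cv2.cvtColor(im,cv2.COLOR_BGR2GRAY)
for y in(76,-76):
    c=int((95-y)*f); pr=g[:,c-20:c+20].mean(1); print(y,[(int(45-i/f),int(pr[i])) for i in range(0,len(pr),8)])
E
```

```text
76 [(45, 88), (43, 90), (41, 92), (39, 93), (37, 101), (35, 112), (33, 116), (31, 117), (29, 117), (27, 116), (25, 116), (23, 116), (21, 117), (19, 117), (17, 114), (15, 110), (13, 108), (11, 109), (9, 107), (7, 94), (5, 72), (3, 55), (1, 50), (-1, 56), (-3, 59), (-5, 72), (-7, 85), (-9, 87), (-11, 87), (-13, 89), (-15, 105), (-17, 120), (-19, 120), (-21, 118), (-23, 118), (-25, 118), (-27, 117), (-29, 118), (-31, 118), (-33, 109), (-35, 79), (-37, 65), (-39, 73), (-41, 83), (-43, 90)]
-76 [(45, 87), (43, 87), (41, 87), (39, 87), (37, 92), (35, 106), (33, 115), (31, 116), (29, 117), (27, 117), (25, 116), (23, 115), (21, 115), (19, 115), (17, 113), (15, 110), (13, 109), (11, 108), (9, 109), (7, 95), (5, 74), (3, 62), (1, 59), (-1, 62), (-3, 67), (-5, 74), (-7, 81), (-9, 87), (-11, 87), (-13, 92), (-15, 102), (-17, 114), (-19, 119), (-21, 116), (-23, 117), (-25, 117), (-27, 116), (-29, 116), (-31, 114), (-33, 109), (-35, 87), (-37, 67), (-39, 71), (-41, 80), (-43, 87)]
```

View pics/rect.png

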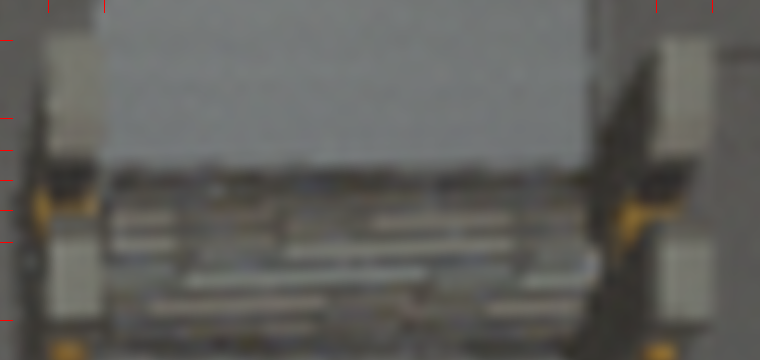

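Emit:
{"name": "jog_arm", "arguments": {
  "series": [
    [[-1,-0.7,4,8,0,0,0.0132],[-1,-1.4,8.2,18,0,0,0.0132],[-1,-1.4,8.2,32,0,0,0.0132],[-1,-1.4,8.2,32,0,0,0.0132],[-1,-1.4,8.2,32,0,0,0.0132]]
  ]
}}

```text
time_s: 6.78
tool_pos: [562.7, -185.4, 184.2]
tool_rot: [3.142, 0.0, -0.114]
contact_force: [0.3, 0.6, -3.4]
gripper_width: 0.491
```

Emit:
{"name": "jog_arm", "arguments": {
  "series": [
    [[-1,0,0,0,0,0,0],[-1,0,0,0,0,0,0]]
  ]
}}

```text
time_s: 7.02
tool_pos: [562.9, -185.4, 184.6]
tool_rot: [-3.142, -0.001, -0.114]
contact_force: [0.2, 0.4, -4.2]
gripper_width: 0.489
```

```bash
python3 go.py 563.6 -184.4 184 -0.107; python3 - <<'E'
from rig import capture
from ov import *
import pickle
for n,b,f in(("side",(310,140,410,230),7),("top",(330,165,430,215),8)):
    c=capture(n); pickle.dump(c,open(n+"4.pkl","wb")); draw(c,b,f,f"pics/{n}4.png",[])
E
```

```text
t 7.025 pos [ 562.9 -185.4  184.6] rot [-3.1415e+00 -6.0000e-04 -1.1410e-01] F [ 0.2  0.4 -4.2] w 0.489
shift [ 0.6 -1.   0.6] turn [-0.0001 -0.0006 -0.0071] norm 1.4
```

View pics/side4.png

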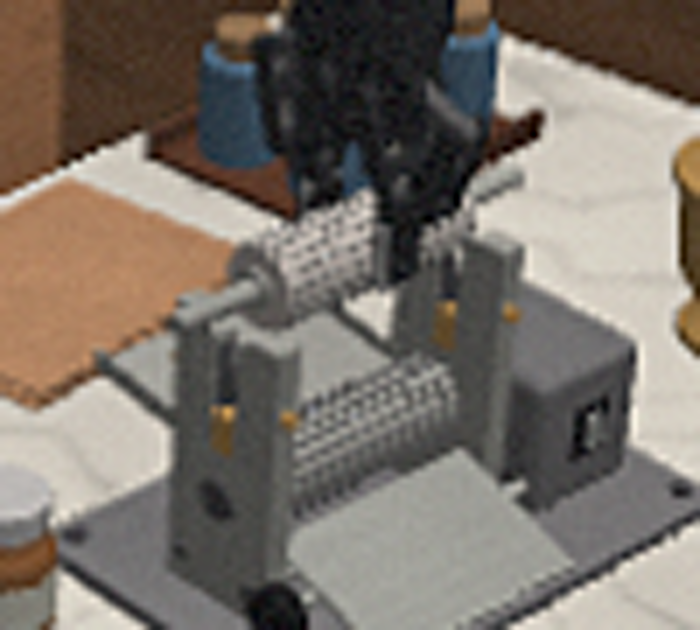

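View pics/top4.png

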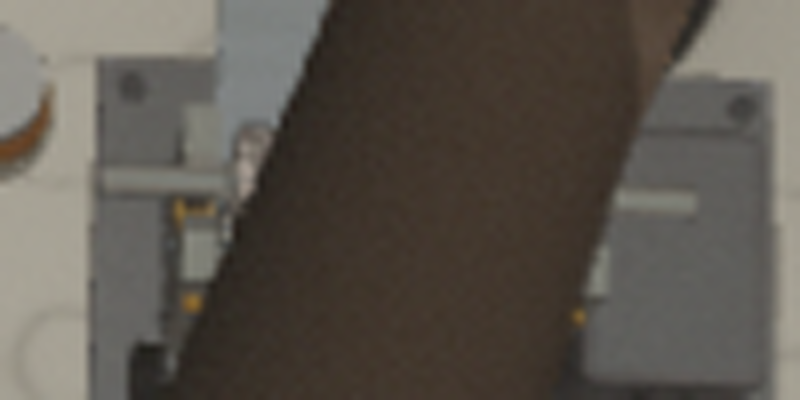

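```bash
cat > meas.py <<'E'
from ov import *
import sys
n=sys.argv[1]; z=float(sys.argv[2]); v=list(map(float,sys.argv[3:7])); ex,ey=0,0
M=np.array([563.6,-188.6]);yaw=-.107
t=load(n)
cp=lambda x,y:(330+(x+.5)/8-.5,165+(y+.5)/8-.5)
for zz in(z-1.5,z,z+1.5):
    A=atz(t,*cp(*v[:2]),zz);B=atz(t,*cp(*v[2:]),zz);d=A-B;C=(A+B)/2
    e=C[:2]-M;c,s=np.cos(yaw),np.sin(yaw)
    print(zz,C.round(1),"len",np.linalg.norm(d).round(1),"yaw",np.arctan2(-d[0],d[1]).round(4),"in mill",(c*e[0]+s*e[1]).round(2),(-s*e[0]+c*e[1]).round(2))
E
python3 meas.py top4.pkl 182 102 180 696 204
python3 - <<'E'
from h import *
t=load("top4.pkl")
g=cv2.cvtColor(t["color"],cv2.COLOR_RGB2GRAY)
print(g[181:195,340:358:2]);print(g[183:197,406:420:2])
E
```

```text
180.5 [ 563.3 -188.7  180.5] len 230.6 yaw -0.1104 in mill -0.29 -0.09
182.0 [ 562.9 -188.4  182. ] len 230.3 yaw -0.1104 in mill -0.67 0.08
183.5 [ 562.6 -188.2  183.5] len 230.0 yaw -0.1104 in mill -1.04 0.26
[[162  90  96  96  96  95  87 127 124]
 [161  95  98  97  96  97  81 125 126]
 [160  95  97  98  95  96  78 124 125]
 [159  95  93  96  95  95  66 119 120]
 [156  90  93  96  93  90  77 116 115]
 [156 103 119 118 116 115 113 111 108]
 [151  99 122 122 124 124 125 126 125]
 [154  87 109 108 110 113 113 114 115]
 [156  85  89  83  86  81  76  74  84]
 [157  97 100 100  97  71  94  57  95]
 [158  99  98  98  97  74 106  88 109]
 [158  99  99  99  99  71  88  91  90]
 [156  99  98  99  99  81  76  99  95]
 [156 100  99  99  98  74  74 128 121]]
[[ 51  64  92  92  93  94  94]
 [ 51  69  94  91  92  93  92]
 [ 53  86  94  93  93  94  94]
 [ 53  93  93  94  93  92  92]
 [ 53  91  91  93  92  92  94]
 [ 60 100  98  94  92  88  92]
 [ 76 123 122 120 120 114  94]
 [ 83 124 123 125 124 121  94]
 [ 86  98 105 106 109 107  93]
 [ 84  93  94  95  95  85  95]
 [ 94  94  93  94  94  93  94]
 [ 94  93  93  94  93  94  96]
 [ 95  95  94  94  93  94  93]
 [101  92  95  95  93  95  95]]
```

Emit:
{"name": "jog_arm", "arguments": {
  "series": [
    [[-1,0.6,0,4,0,0,-0.003],[-1,0.6,0,10,0,0,-0.003],[-1,0.6,0,14,0,0,-0.003],[-1,0.6,0,16,0,0,-0.003],[-1,0.6,0,16,0,0,-0.003]]
  ]
}}

```text
time_s: 7.75
tool_pos: [563.2, -185.5, 168.1]
tool_rot: [-3.142, 0.0, -0.111]
contact_force: [0.9, -0.8, -2.8]
gripper_width: 0.492
```

Emit:
{"name": "jog_arm", "arguments": {
  "series": [
    [[-1,0,0,2,0,0,0],[-1,0,0,4,0,0,0],[-1,0,0,6,0,0,0],[-1,0,0,8,0,0,0],[-1,0,0,8,0,0,0]]
  ]
}}

```text
time_s: 8.38
tool_pos: [563.1, -185.4, 160.1]
tool_rot: [-3.142, 0.0, -0.111]
contact_force: [0.0, -0.9, -3.5]
gripper_width: 0.488
```

```bash
python3 go.py 563.6 -184.4 160 -0.107; python3 - <<'E'
from rig import capture
from ov import *
import pickle
for n,b,f in(("side",(310,140,410,230),7),("top",(330,165,430,215),8)):
    c=capture(n); pickle.dump(c,open(n+"5.pkl","wb")); draw(c,b,f,f"pics/{n}5.png",[])
E
```

```text
t 8.375 pos [ 563.1 -185.4  160.1] rot [-3.1415e+00  4.0000e-04 -1.1120e-01] F [ 0.  -0.9 -3.5] w 0.488
shift [ 0.3 -1.1  0.1] turn [-0.0001  0.0004 -0.0042] norm 1.1
```

View pics/side5.png

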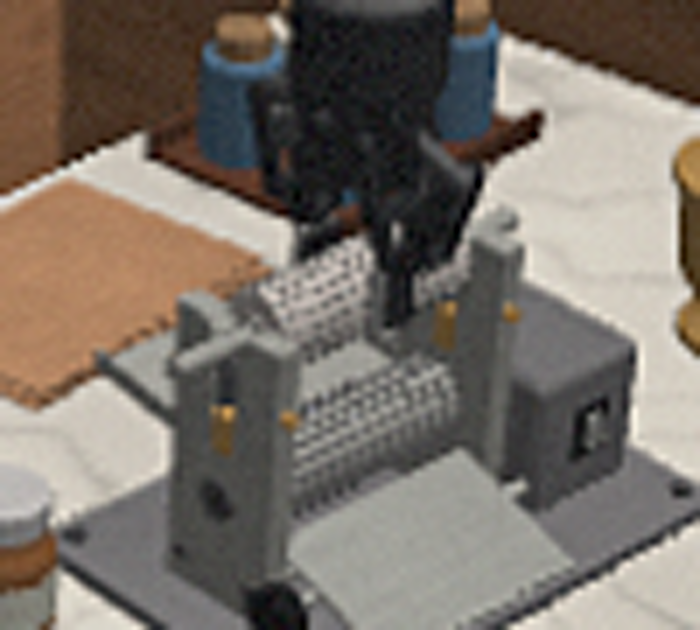

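View pics/top5.png

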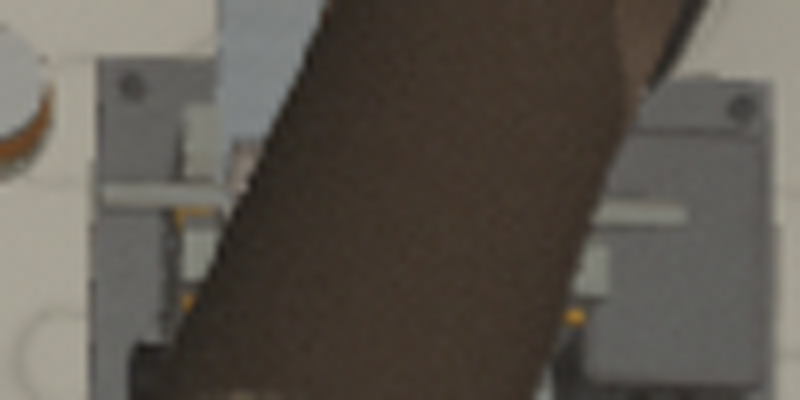

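```bash
python3 meas.py top5.pkl 157.5 103 194 688 214.5
```

```text
156.0 [ 564.2 -190.3  156. ] len 231.3 yaw -0.1049 in mill 0.79 -1.65
157.5 [ 563.9 -190.1  157.5] len 231.0 yaw -0.1049 in mill 0.42 -1.48
159.0 [ 563.5 -189.9  159. ] len 230.7 yaw -0.1049 in mill 0.05 -1.3
```

Emit:
{"name": "jog_arm", "arguments": {
  "series": [
    [[-1,0,0,1.5,0,0,0],[-1,0,0,3,0,0,0],[-1,0,0,4.5,0,0,0],[-1,0,0,6,0,0,0],[-1,0,0,6,0,0,0]]
  ]
}}

```text
time_s: 9.1
tool_pos: [562.9, -185.5, 154.1]
tool_rot: [-3.142, 0.001, -0.111]
contact_force: [-1.2, -0.3, -3.4]
gripper_width: 0.49
```

Emit:
{"name": "jog_arm", "arguments": {
  "series": [
    [[-1,0,0,1,0,0,0],[-1,0,0,2,0,0,0],[-1,0,0,3,0,0,0],[-1,0,0,4,0,0,0],[-1,0,0,4,0,0,0]]
  ]
}}

```text
time_s: 9.72
tool_pos: [562.5, -185.5, 150.2]
tool_rot: [-3.141, 0.001, -0.111]
contact_force: [-5.5, 0.4, 0.5]
gripper_width: 0.487
```

Emit:
{"name": "jog_arm", "arguments": {
  "series": [
    [[-1,0,0,1,0,0,0],[-1,0,0,2,0,0,0],[-1,0,0,3,0,0,0],[-1,0,0,4,0,0,0],[-1,0,0,4,0,0,0]]
  ]
}}

```text
time_s: 10.35
tool_pos: [563.0, -185.7, 146.8]
tool_rot: [-3.141, 0.0, -0.112]
contact_force: [-5.0, 1.3, 3.5]
gripper_width: 0.491
```

Emit:
{"name": "jog_arm", "arguments": {
  "series": [
    [[-1,-0.5,0,0,0,0,0],[-1,-1,0,0,0,0,0],[-1,-1,0,0,0,0,0]]
  ]
}}

```text
time_s: 10.72
tool_pos: [562.9, -185.6, 146.8]
tool_rot: [3.141, -0.002, -0.111]
contact_force: [-1.7, -0.5, 3.5]
gripper_width: 0.494
```

```bash
python3 -c "
from rig import monitor
o=monitor.get_obs();print(o['contact_force'],o['wrist_torque'],o['tool_pos'])"
```

```text
[-1.74961292 -0.45638835  3.54145485] [-0.11640391  0.45608748 -0.04793488] [ 562.86752486 -185.63205209  146.76018037]
```

Emit:
{"name": "jog_arm", "arguments": {
  "series": [
    [[-1,-0.4,0,1,0,0,0],[-1,-0.4,0,2,0,0,0],[-1,-0.4,0,3,0,0,0],[-1,-0.4,0,4,0,0,0],[-1,-0.4,0,4,0,0,0]]
  ]
}}

```text
time_s: 11.35
tool_pos: [563.0, -185.5, 143.3]
tool_rot: [3.141, -0.003, -0.111]
contact_force: [-2.7, -0.6, 7.3]
gripper_width: 0.491
```

Emit:
{"name": "jog_arm", "arguments": {
  "series": [
    [[-1,0,0,1,0,0,0],[-1,0,0,2,0,0,0],[-1,0,0,3,0,0,0],[-1,0,0,3,0,0,0]]
  ]
}}

```text
time_s: 11.85
tool_pos: [562.6, -185.4, 139.7]
tool_rot: [3.141, -0.002, -0.111]
contact_force: [-1.5, -0.7, 3.1]
gripper_width: 0.489
```

```bash
python3 -c "
from rig import monitor
o=monitor.get_obs();print(o['contact_force'],o['wrist_torque'],o['tool_pos'])"
```

```text
[-1.52868693 -0.71945638  3.12024372] [-0.07663519  0.08527953  0.02520066] [ 562.58520421 -185.38375502  139.69117898]
```

Emit:
{"name": "jog_arm", "arguments": {
  "series": [
    [[-1,0,0,0.7,0,0,0],[-1,0,0,1.4,0,0,0],[-1,0,0,2,0,0,0],[-1,0,0,2,0,0,0]]
  ]
}}

```text
time_s: 12.35
tool_pos: [562.0, -185.3, 137.2]
tool_rot: [3.142, -0.0, -0.111]
contact_force: [1.0, -0.2, 3.2]
gripper_width: 0.487
```

Emit:
{"name": "jog_arm", "arguments": {
  "series": [
    [[-1,0,0,0.5,0,0,0],[-1,0,0,1,0,0,0],[-1,0,0,1,0,0,0]]
  ]
}}

```text
time_s: 12.72
tool_pos: [561.9, -185.3, 136.2]
tool_rot: [-3.142, -0.0, -0.111]
contact_force: [1.3, -1.1, 4.4]
gripper_width: 0.484
```

Emit:
{"name": "jog_arm", "arguments": {
  "series": [
    [[-1,0,0,0.5,0,0,0],[-1,0,0,1,0,0,0],[-1,0,0,1,0,0,0]]
  ]
}}

```text
time_s: 13.1
tool_pos: [561.9, -185.2, 135.2]
tool_rot: [-3.142, 0.0, -0.111]
contact_force: [1.5, -0.5, 3.5]
gripper_width: 0.488
```

Emit:
{"name": "jog_arm", "arguments": {
  "series": [
    [[-1,0,0,0.5,0,0,0],[-1,0,0,1,0,0,0],[-1,0,0,1,0,0,0]]
  ]
}}

```text
time_s: 13.48
tool_pos: [561.8, -185.3, 134.2]
tool_rot: [-3.142, 0.0, -0.111]
contact_force: [0.9, 0.2, 3.2]
gripper_width: 0.488
```

Emit:
{"name": "jog_arm", "arguments": {
  "series": [
    [[-1,0,0,0.5,0,0,0],[-1,0,0,1,0,0,0],[-1,0,0,1,0,0,0]]
  ]
}}

```text
time_s: 13.85
tool_pos: [561.8, -185.3, 133.2]
tool_rot: [-3.142, 0.0, -0.111]
contact_force: [1.4, -0.0, 2.4]
gripper_width: 0.491
```

Emit:
{"name": "jog_arm", "arguments": {
  "series": [
    [[-1,0,0,0.5,0,0,0],[-1,0,0,0.8,0,0,0],[-1,0,0,0.8,0,0,0]]
  ]
}}

```text
time_s: 14.22
tool_pos: [561.8, -185.3, 132.4]
tool_rot: [-3.142, 0.0, -0.111]
contact_force: [0.4, -0.3, 3.6]
gripper_width: 0.484
```

Emit:
{"name": "jog_arm", "arguments": {
  "series": [
    [[-1,0,0,0.5,0,0,0],[-1,0,0,0.8,0,0,0],[-1,0,0,0.8,0,0,0]]
  ]
}}

```text
time_s: 14.6
tool_pos: [561.9, -185.3, 131.6]
tool_rot: [3.142, 0.0, -0.111]
contact_force: [0.4, 0.6, 3.0]
gripper_width: 0.489
```

Emit:
{"name": "jog_arm", "arguments": {
  "series": [
    [[-1,0,0,0.5,0,0,0],[-1,0,0,0.8,0,0,0],[-1,0,0,0.8,0,0,0]]
  ]
}}

```text
time_s: 14.98
tool_pos: [561.8, -185.3, 130.8]
tool_rot: [-3.142, 0.0, -0.111]
contact_force: [2.2, -0.5, 2.8]
gripper_width: 0.487
```

Emit:
{"name": "jog_arm", "arguments": {
  "series": [
    [[-1,0,0,0.5,0,0,0],[-1,0,0,0.8,0,0,0],[-1,0,0,0.8,0,0,0]]
  ]
}}

```text
time_s: 15.35
tool_pos: [561.8, -185.3, 130.0]
tool_rot: [-3.142, 0.0, -0.111]
contact_force: [0.7, -2.1, 4.6]
gripper_width: 0.489
```

Emit:
{"name": "jog_arm", "arguments": {
  "series": [
    [[-1,0,0,0.5,0,0,0],[-1,0,0,0.8,0,0,0],[-1,0,0,0.8,0,0,0]]
  ]
}}

```text
time_s: 15.72
tool_pos: [561.8, -185.3, 129.2]
tool_rot: [-3.142, 0.0, -0.111]
contact_force: [1.0, -0.0, 3.9]
gripper_width: 0.493
```

Emit:
{"name": "jog_arm", "arguments": {
  "series": [
    [[-1,0,0,0.5,0,0,0],[-1,0,0,0.8,0,0,0],[-1,0,0,0.8,0,0,0]]
  ]
}}

```text
time_s: 16.1
tool_pos: [561.9, -185.3, 128.5]
tool_rot: [-3.142, -0.0, -0.111]
contact_force: [1.0, 0.1, 4.7]
gripper_width: 0.488
```

Emit:
{"name": "jog_arm", "arguments": {
  "series": [
    [[-1,0,0,0.5,0,0,0],[-1,0,0,0.8,0,0,0],[-1,0,0,0.8,0,0,0]]
  ]
}}

```text
time_s: 16.48
tool_pos: [561.9, -185.3, 128.4]
tool_rot: [-3.141, -0.0, -0.111]
contact_force: [-0.3, 0.7, 11.3]
gripper_width: 0.487
```

```bash
python3 -c "
from rig import monitor
for i in range(1):
  o=monitor.get_obs();print(o['contact_force'],o['wrist_torque'],o['tool_pos'],o['tool_rot'])"; python3 - <<'E'
from rig import capture
from ov import *
import pickle
for n,b,f in(("side",(310,140,410,230),7),("top",(330,165,430,215),8)):
    c=capture(n); pickle.dump(c,open(n+"6.pkl","wb")); draw(c,b,f,f"pics/{n}6.png",[])
E
```

```text
[-0.28283236  0.73407658 11.29111503] [0.14168101 0.36088212 0.03396261] [ 561.91279703 -185.32087874  128.42871703] [-3.14120080e+00 -3.84763565e-04 -1.11234986e-01]
```

View pics/side6.png

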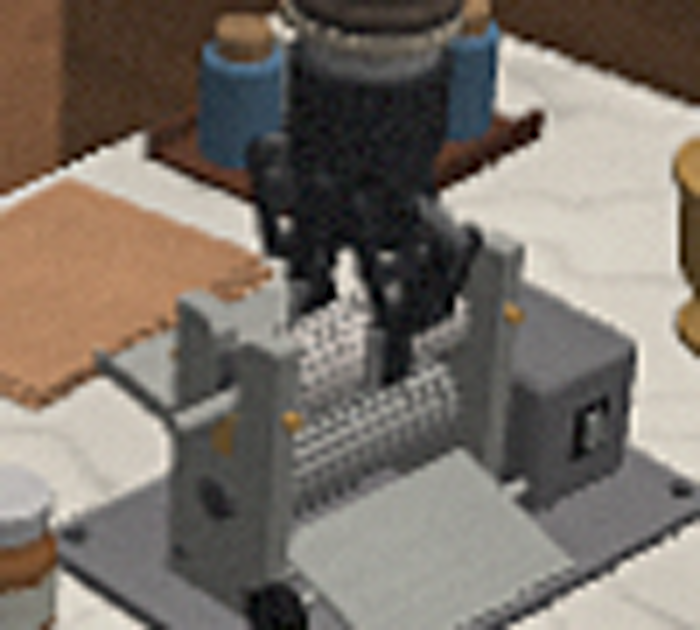

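View pics/top6.png

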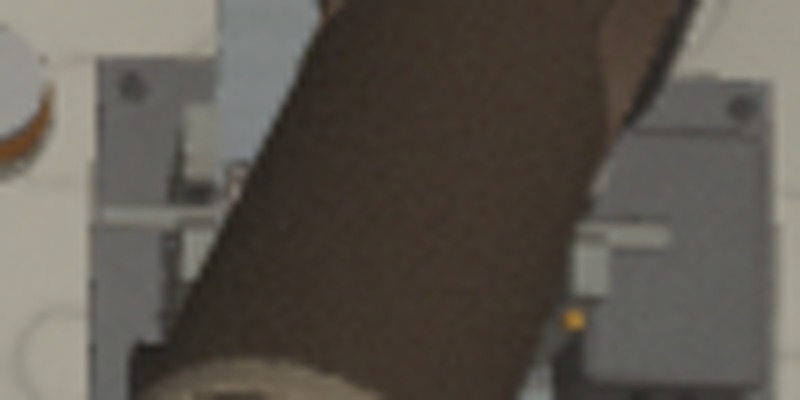

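Both ends are in the slots. In the side view the near tip is at about (335,199). Downward motion stopped at TCP z = 128.4 with a push of about 14.8 N. I'll hold and check the moment, to see whether both seats are bearing evenly.

Emit:
{"name": "jog_arm", "arguments": {
  "series": [
    [[-1,0,0,0,0,0,0]]
  ]
}}

```text
time_s: 16.7
tool_pos: [561.9, -185.3, 128.5]
tool_rot: [-3.141, -0.0, -0.111]
contact_force: [-1.5, 1.5, 11.7]
gripper_width: 0.489
```

```bash
python3 -c "
from rig import monitor
o=monitor.get_obs();print(o['contact_force'],o['wrist_torque'],o['tool_pos'],o['tool_rot'])"; python3 meas.py top6.pkl 125.7 97 215 670 237; python3 - <<'E'
from ov import *
t=load("top6.pkl");s=load("side6.pkl")
M=(563.6,-188.6);
Ls=[[(0,-115,z),(0,115,z)] for z in (119.7,131.7)]
draw(t,(330,165,430,215),8,"pics/t6o.png",[(M,-.107,Ls,(0,0,255))])
draw(s,(325,150,405,215),9,"pics/s6o.png",[(M,-.107,Ls,(0,0,255))])
E
```

```text
[-1.53567371  1.53040856 11.71928525] [0.17251613 0.35272169 0.04191198] [ 561.91199883 -185.30488015  128.45605588] [-3.14117527e+00 -4.06531861e-04 -1.11266100e-01]
124.2 [ 562.9 -189.1  124.2] len 231.8 yaw -0.1083 in mill -0.62 -0.59
125.7 [ 562.6 -188.9  125.7] len 231.5 yaw -0.1083 in mill -0.98 -0.43
127.2 [ 562.2 -188.7  127.2] len 231.3 yaw -0.1083 in mill -1.33 -0.26
```

View pics/s6o.png

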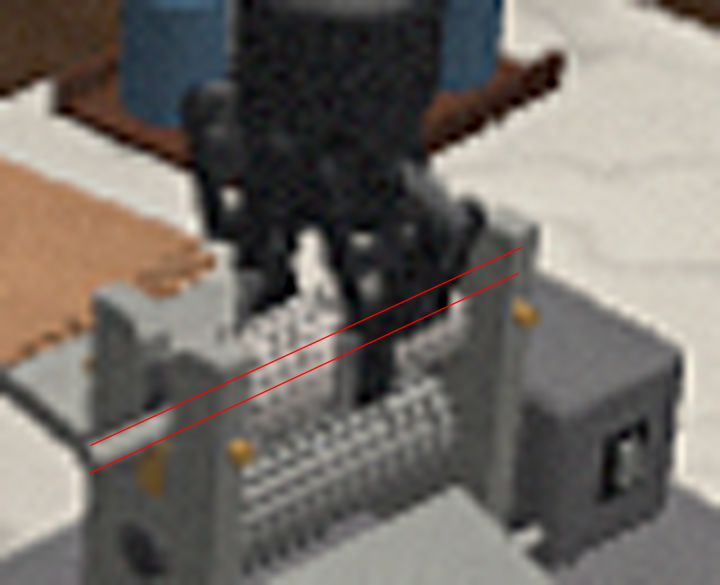

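View pics/t6o.png

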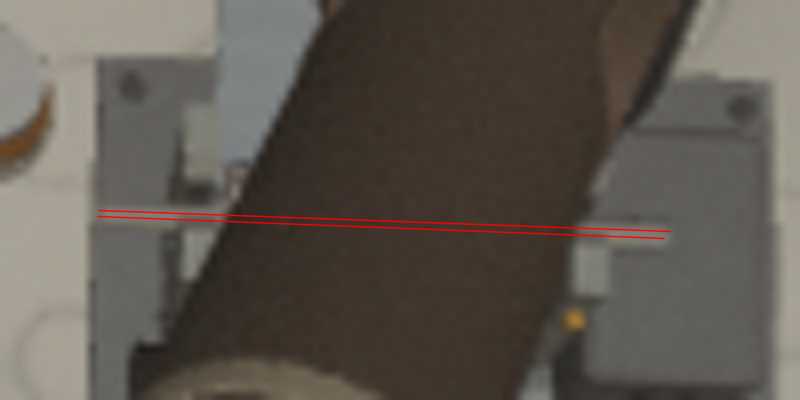

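Emit:
{"name": "jog_arm", "arguments": {
  "series": [
    [[-1,0,0,0,0.002,0,0],[-1,0,0,0,0.004,0,0],[-1,0,0,0,0.004,0,0]]
  ]
}}

```text
time_s: 17.08
tool_pos: [561.9, -185.3, 128.5]
tool_rot: [-3.137, -0.0, -0.111]
contact_force: [-1.7, 0.3, 10.6]
gripper_width: 0.491
```

```bash
python3 -c "
from rig import monitor
o=monitor.get_obs();print(o['contact_force'],o['wrist_torque'],o['tool_pos'],o['tool_rot'])"
```

```text
[-1.742561    0.34117001 10.6390603 ] [ 0.10221927  0.35577138 -0.03015463] [ 561.91381831 -185.32207372  128.45108431] [-3.13715805e+00 -4.40408943e-04 -1.11231246e-01]
```

The moment of about 0.1–0.17 N·m is far below the 0.64 N·m or so that one-sided seating would give, so both seats bear. I'll level the tool and release while keeping the light press.

Emit:
{"name": "jog_arm", "arguments": {
  "series": [
    [[-1,0,0,0,-0.004,0,0],[-1,0,0,0,-0.004,0,0]]
  ]
}}

```text
time_s: 17.32
tool_pos: [561.9, -185.3, 128.4]
tool_rot: [-3.141, -0.0, -0.111]
contact_force: [-1.8, 1.2, 10.1]
gripper_width: 0.491
```

Emit:
{"name": "jog_arm", "arguments": {
  "series": [
    [[0.1,0,0,0,0,0,0],[0.2,0,0,0,0,0,0],[0.2,0,0,0,0,0,0],[0.2,0,0,0,0,0,0]]
  ]
}}

```text
time_s: 17.82
tool_pos: [561.7, -185.3, 127.4]
tool_rot: [-3.142, 0.001, -0.111]
contact_force: [0.0, 1.0, -0.4]
gripper_width: 0.6
```

```bash
python3 -c "
from rig import monitor
o=monitor.get_obs();print(o['contact_force'],o['wrist_torque'],o['tool_pos'],o['tool_rot'],o['gripper_width'])"
```

```text
[ 0.01554583  1.03276299 -0.4497692 ] [ 0.06393438  0.03497341 -0.00209637] [ 561.66764547 -185.28414233  127.43191803] [-3.14158876e+00  5.22632319e-04 -1.11236063e-01] 0.6001403819952339
```

Emit:
{"name": "jog_arm", "arguments": {
  "series": [
    [[0.3,0,0,0,0,0,0],[0.4,0,0,-5,0,0,0],[0.4,0,0,-20,0,0,0],[0.4,0,0,-45,0,0,0],[0.4,0,0,-80,0,0,0]]
  ]
}}

```text
time_s: 18.45
tool_pos: [561.5, -185.3, 209.0]
tool_rot: [3.142, 0.001, -0.111]
contact_force: [0.4, -0.5, 0.4]
gripper_width: 0.701
```

Emit:
{"name": "jog_arm", "arguments": {
  "series": [
    [[0.4,0,0,-40,0,0,0],[0.4,-30,-40,-60,0,0,0],[0.4,-60,-90,-60,0,0,0],[0.4,-90,-140,-60,0,0,0],[0.4,-120,-190,-60,0,0,0]]
  ]
}}

```text
time_s: 19.08
tool_pos: [462.9, 18.2, 269.0]
tool_rot: [-3.141, -0.002, -0.112]
contact_force: [-0.1, 0.3, 0.6]
gripper_width: 0.695
```

Emit:
{"name": "jog_arm", "arguments": {
  "series": [
    [[0.4,-20,-30,0,0,0,0],[0.4,-40,-60,0,0,0,0],[0.4,-40,-60,0,0,0,0]]
  ]
}}

```text
time_s: 19.45
tool_pos: [429.8, 83.0, 268.8]
tool_rot: [-3.14, -0.001, -0.107]
contact_force: [0.1, -0.1, -0.6]
gripper_width: 0.701
```

```bash
python3 - <<'E'
from rig import capture
from ov import *
import pickle
M=(563.6,-188.6)
Ls=[[(0,-115,125.7),(0,115,125.7)]]
for n,b,f in(("side",(310,140,410,230),7),("top",(330,155,430,235),7)):
    c=capture(n); pickle.dump(c,open(n+"7.pkl","wb")); draw(c,b,f,f"pics/{n}7.png",[]); cv2.imwrite(f"pics/{n}7f.png",c["color"][:,:,::-1])
E
```

```text
(no output)
```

View pics/side7.png

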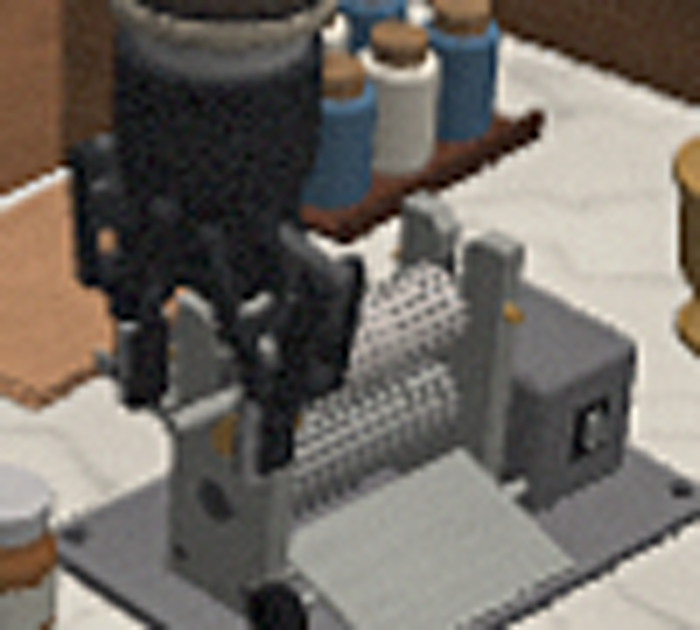

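View pics/top7.png

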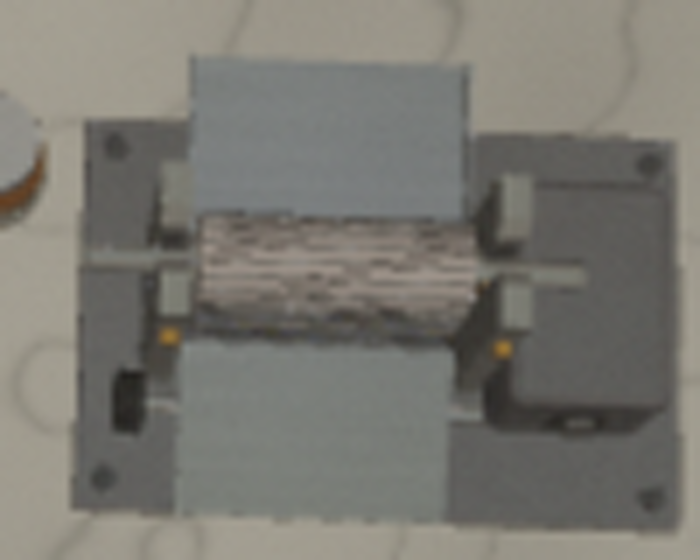

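View pics/side7f.png

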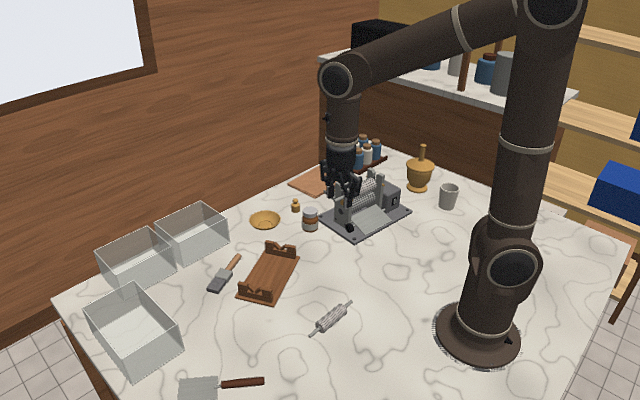

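The roller sits in both slots, with its tips in the top view at about (342,192) and (413,194). The near tip in the side view, at about (335,199), hasn't moved since before the release. The rack and bystanders are in place and the gripper is clear.

```bash
python3 - <<'E'
from rig import job,monitor
print(job.hand_in()); print(monitor.get_obs()["time_s"])
E
```

```text
the job is handed in; nothing more can be done
None
the job is handed in; nothing more can be done
```

I lifted the roller out of the rack, lowered it into both slots and pressed it down until it stopped. I then let go, backed the arm off and handed the job in; no verdict is reported.

**Seating:** the shoes took about 7–11 N on the way down. The motion stopped hard with the shaft axis about 125.7 mm up, at a total push of about 15 N. The moment on the wrist was at most 0.17 N·m; one end bearing alone should give about 0.6 N·m, so I take both ends to be seated. That is an inference: the cameras could not confirm the far end's height to within 1.5 mm.

**Position:** before release, the roller's centre measured about 1 mm off the slots' middle and 0.4 mm off endways. Its axis was within about 0.002 rad of the mill's. In the pictures after release it had not visibly moved, and the rack and the bystanders I could see stood where they were.

**Disagreements:**
- I gripped it about 4 mm off its middle along the shaft, and allowed for that when lining it up.
- At the top of the shoes there was a side force of about 5 N. I took it out by shifting the arm's target about 1.4 mm.

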